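# Plunger check of two dosing syringes

### The job

One of the two dosing syringes in the wooden stand is jammed inside: find out which by pressing down the plunger of each, never pushing on a plunger with more than 15 N. Leave the sound one in its socket with its plunger fully home; where the resistance climbs early, part way down, stop at once, lift that syringe out by its collar with its plunger left as far down as it went, and stand it in the socket of the red reject block. Do not disturb the jar, mug, tape roll and plaster key standing nearby.

Things in the scene. Friction and masses are not known exactly. Their poses are not given: they have to be found in the camera images.
- syringe_blue: Dosing syringe with blue collar, loose, nose down in one of the stand's sockets. Origin: centre of the nose end (underside), z up its axis. White barrel 26 mm diameter, 0 to 84 mm up, lowest 6 mm tapered to 18 mm; ribbed collar 34 mm diameter, 84 to 102 mm up (grip here, across any diameter); above it the 12 mm plunger rod with grey thumb disc. About 0.15 kg.
- syringe_yellow: Dosing syringe with yellow collar, loose, nose down in one of the stand's sockets. Origin: centre of the nose end (underside), z up its axis. White barrel 26 mm diameter, 0 to 84 mm up, lowest 6 mm tapered to 18 mm; ribbed collar 34 mm diameter, 84 to 102 mm up (grip here, across any diameter); above it the 12 mm plunger rod with grey thumb disc. About 0.15 kg.
- plunger_blue (a joint): Blue plunger travel, m, grows as pressed. At 0 (drawn out) the disc's underside is 28.5 mm above the collar. Slides against a steady 4 N, stays where left; pulling draws it out. Sound: meets its soft end at 0.024 (fully home), then resistance climbs 3 N/mm. Jammed: the same climb starts between 0.009 and 0.015. Let go, it springs back up to 3 mm, not past where the climb began.
- plunger_yellow (a joint): Yellow plunger travel, m, grows as pressed. At 0 (drawn out) the disc's underside is 28.5 mm above the collar. Slides against a steady 4 N, stays where left; pulling draws it out. Sound: meets its soft end at 0.024 (fully home), then resistance climbs 3 N/mm. Jammed: the same climb starts between 0.009 and 0.015. Let go, it springs back up to 3 mm, not past where the climb began.
- thumb_blue (a point): Centre of the top face of the blue syringe's grey thumb disc (32 mm diameter, 6 mm thick); moves with the plunger: press here, straight down.
- thumb_yellow (a point): The same point on the yellow syringe.
- stand: Fixed pale wooden block 70 x 170 x 55 mm (x, y, z); origin at the centre of its underside. Two round sockets 28 mm wide and 47 mm deep, 80 mm apart along its y axis.
- socket_left (a point): Centre of the floor of the stand's socket at +40 mm along the stand's y (8 mm above the table).
- socket_right (a point): Centre of the floor of the stand's socket at -40 mm along the stand's y (8 mm above the table).
- reject_block: Fixed red block 80 x 80 x 55 mm with one round socket in the middle, 36 mm wide and 47 mm deep, mouth chamfered 3 mm; origin at the centre of its underside.
- reject_socket (a point): Centre of the floor of the red block's socket (8 mm above the table; the mouth is 47 mm higher). The nose of the rejected syringe ends here.
- jar: Bystander: white jar with a white screw lid, 50 mm diameter, 72 mm tall; origin under its centre.
- mug: Bystander: white mug, 79 mm diameter (114 mm with handle), 89 mm tall; origin under its centre.
- tape_roll: Bystander: roll of tan tape lying flat, 100 mm diameter, 34 mm tall; origin under its centre.
- register_key_1: Bystander: small plaster cone, 30 mm wide, 19 mm tall; origin under its centre.
Not all that is in view belongs to the job. Several things look just like the reject_block: the one meant starts farthest from the robot's base.

How it is judged:
By the outcome, as a careful person would: the job done as asked, in the order asked, and still so for the second after the job is handed in, with the robot touching nothing.
It also fails if it takes over 59 s, if anything falls off the work surface, if the arm or the gripper's body presses on something with over 40 N, if the wrist force passes 120 N, or if a joint passes its speed limit or range.

### The arm

A 6-joint arm with a two-finger parallel gripper is mounted at the origin on a cart in front of the work surface, level with it; the furniture and walls round the work are solid. World frame = base frame: x ahead of the robot, y to its left, z up, the work surface at z = 0. Lengths are in mm, angles in rad, forces in N, time in s.
With the tool pointing down it reaches from about 150 to 775 mm from the base axis. Payload 6.1 kg.
Tool frame: the origin (TCP) lies at the very end of the fingers, on their centre line; the grasp point (between the pads) lies 19 mm behind it; z points along the fingers, y is the line along which they close (so a half turn about z gives the same grasp; the last joint's range is limited). The gripper opens to 85 mm and grips with 20 to 120 N. Pads are 22 mm wide; open, the fingers measure 114 mm over their backs; the gripper's body (76 mm by 85 mm) begins 54 mm behind the grasp point. The pads swing forward as they close: fully open they stand 13 mm farther back than shut.
Start: joints at [1.255, 0.126, -0.04, 1.405, 0, 1.571], TCP at [163.046, 499.023, 231.295] pointing down, gripper open.
Joint ranges: [-2.72, 2.72], [-0.95, 1.95], [-1.27, 1.35], [-1.78, 2.02], [-1.46, 1.47], [-3.14, 3.14]. Speed limits (rad/s): [2.39, 2.39, 3.01, 3.14, 3.14, 3.14].

### API

Orientations are given as a unit quaternion [x, y, z, w].
In Python, from cell import sensors, read_camera, camera_params, env gives the robot as it stands. The module is installed in compiled form; this text tells all that it offers.
- The arm moves only by the shell command python3 -m inch 'ROWS' [FORCE]. ROWS is JSON, one flat list of numbers, 5 for each row, row after row: the shift along the tool's x, y, z in m, then the turn about the tool's z in rad, then the closure in counts, from 0 (fully open) to 255 (shut). A call has 1 to 5 rows; each row is the pose to reach, as a shift and turn from the pose commanded when the call began, along the tool's axes at that moment; what a row does not reach only later rows make up. A row lasts 1/8 s, in which the tool goes at most 62.5 mm and 10.7 degrees, less where a joint would pass 70% of its speed; a pose out of reach is approached as far as the arm can. A call with a gripper value outside its range is refused whole. The fingers move at their own pace and stop on an object; FORCE is the grip in N (left out, the last holds). Time passes only in rows, so rows that repeat a pose let the fingers close. It gives the time, the measured TCP pose, the force, the opening and the grip force at its end, in the units of the state.
- sensors.observe(): the state, without advancing time (a new reading comes with each control period).
- read_camera(name): name is "scene" or "top" or "wrist"; returns the picture (480x640x3 uint8, blue, green, red); there is no depth.
- camera_params(name): a dict with "fx", "fy", "cx", "cy" (pixels), "R" (3x3) and "t" (3): a world point X has camera coordinates R X + t. Camera axes: x right, y down, z forward; pixel columns grow to the right and rows downward; lengths in mm; the calibration is good to about 2 mm. A picture is of the moment at which its call begins: read the wrist's pose just before it. camera_params takes no time and is no camera call; for the wrist camera it gives the pose at the moment of the call.
- env.sign_off(): hands the job in; it is judged then, once.
The state is a dict: "clock": time; "joints": joint angles; "qvel": joint speeds; "joint_torque": joint torques, N m; "eef_pos": TCP position; "tool_rot": TCP orientation; "ft_force": force on the tool from outside, world axes, zero at the start; "moment": the same for the moment, N m; "grip_width": opening from 0.0 (shut) to 1.0 (fully open); "grip_force": force on a finger pad.
Only numpy, scipy, OpenCV 4.12 (cv2) and the standard library are available. Lean on these libraries where they do the work, as an engineer would, in place of code of your own. Each camera call takes 0.05 s, during which the arm holds its last target. There are 200 camera calls.

## Working session

There is one attempt and no reset: what is moved stays moved. The work goes in short steps, Python scripts to look and compute and a shell command to move; the robot and the scene stay as the last step left them, time stands still between calls to the robot, and variables do not carry over. Pictures are saved under pics/ and viewed, at most 10 in all, crops included, and the job is handed in when it is done.

```bash
mkdir -p pics; python3 - <<'E'
from cell import *
import cv2,numpy as np
s=sensors.observe();print({k:np.round(v,3).tolist() for k,v in s.items()})
for n in("scene","top"):
    cv2.imwrite(f"pics/{n}0.png",read_camera(n));p=camera_params(n);print(n,p)
E
```

```text
{'clock': 0.0, 'joints': [1.255, 0.126, -0.041, 1.405, 0.0, 1.571], 'qvel': [-0.001, -0.001, -0.001, 0.0, 0.001, 0.001], 'joint_torque': [-0.0, -43.592, 35.292, 0.017, -0.0, -0.0], 'eef_pos': [162.932, 498.636, 230.533], 'tool_rot': [0.157, 0.988, -0.001, -0.0], 'ft_force': [0.136, -0.317, -0.041], 'moment': [-0.008, -0.039, -0.022], 'grip_force': 0.0, 'grip_width': 0.997}
scene {'fx': 530.7769457225627, 'fy': 530.7769457225627, 'cx': 323.5925558448413, 'cy': 235.0797806842919, 'R': array([[ 0.69854326, -0.71527866,  0.02034077],
       [-0.27579532, -0.29535476, -0.91471444],
       [ 0.66028346,  0.63335772, -0.40358859]]), 't': array([-399.06556959,  221.93314199,  703.65569094])}
top {'fx': 543.5220635872162, 'fy': 543.5220635872162, 'cx': 322.0596698580435, 'cy': 235.19358536496702, 'R': array([[-0.00165638, -0.99974927, -0.02233053],
       [-0.99646144,  0.00352666, -0.08397713],
       [ 0.08403482,  0.02211242, -0.99621744]]), 't': array([ -47.13178746,  551.79407528, 1389.32183372])}
```

View pics/scene0.png

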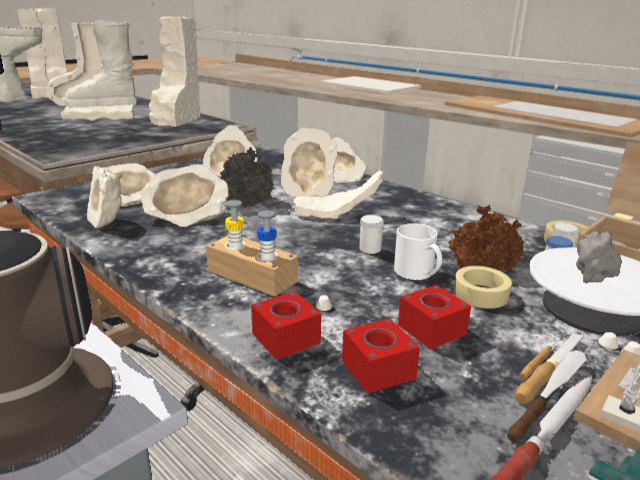

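View pics/top0.png

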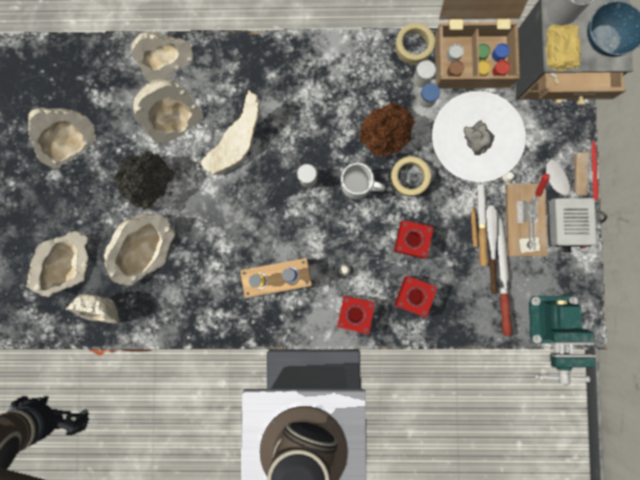

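Scene view: stand at (252,265) with yellow (235,224) and blue (267,235). There are three red blocks at (286,323), (380,353) and (434,315). In the top view the discs are at (259,281) and (290,275), and the blocks at (357,315), (416,296) and (415,239). The last block looks farthest from the base, which is below (305,450). Jar (307,174), mug (357,180), tape (411,176), key (345,270).

```bash
cat >h.py <<'E'
from cell import *
import cv2,numpy as np
def ray(p,u,v):
    d=p["R"].T@np.array([(u-p["cx"])/p["fx"],(v-p["cy"])/p["fy"],1]);return -p["R"].T@p["t"],d
def onz(p,u,v,z):
    c,d=ray(p,u,v);return c+d*(z-c[2])/d[2]
def tri(p1,a,p2,b):
    A=np.zeros((3,3));B=np.zeros(3)
    for p,q in((p1,a),(p2,b)):
        c,d=ray(p,*q);d/=np.linalg.norm(d);M=np.eye(3)-np.outer(d,d);A+=M;B+=M@c
    return np.linalg.solve(A,B)
def proj(p,X):
    c=p["R"]@np.array(X,float)+p["t"];return np.array([p["fx"]*c[0]/c[2]+p["cx"],p["fy"]*c[1]/c[2]+p["cy"]])
E
python3 - <<'E'
from h import *
t=camera_params("top");s=camera_params("scene")
for n,a,b in(("yel",(259,281),(234,204)),("blu",(290,275),(266,215))): print(n,onz(t,*a,144.5),tri(t,a,s,b))
for a in((357,315),(416,296),(415,239)):
    q=onz(t,*a,50);print("red",q,np.hypot(*q[:2]))
for n,a,z in(("key",(345,270),10),("jar",(307,174),72),("mug",(357,180),80),("tape",(411,176),30)):print(n,onz(t,*a,z))
im=cv2.imread("pics/top0.png")
hs=cv2.cvtColor(im,cv2.COLOR_BGR2HSV)
m=cv2.inRange(hs,(0,150,60),(8,255,255))|cv2.inRange(hs,(172,150,60),(180,255,255))
for c in cv2.findContours(m,0,2)[0]:
    if cv2.contourArea(c)>500:
        r=cv2.minAreaRect(c);print(r,onz(t,*r[0],45))
A=cv2.resize(im[220:320,220:320],(600,600),interpolation=3)
im2=cv2.imread("pics/scene0.png");B=cv2.resize(im2[185:300,195:310],(600,600),interpolation=3)
cv2.imwrite("pics/crop1.png",cv2.resize(np.hstack([A,B]),(800,400)))
E
```

```text
yel [433.3307209   97.91249499 144.5       ] [431.69543602  99.28449544 143.89416519]
blu [447.32795809  24.61419794 144.5       ] [446.47970219  25.81676568 139.28265687]
red [ 347.81303703 -136.65388187   50.        ] 373.6953199528193
red [ 395.12098803 -285.13945497   50.        ] 487.2628694666651
red [ 538.84318888 -284.92950211   50.        ] 609.5381886144711
key [ 461.54366052 -107.90132332   10.        ]
jar [703.16201286 -11.76989215  72.        ]
mug [ 685.54635318 -137.78512948   80.        ]
tape [ 704.60645126 -280.16841473   30.        ]
((356.14605712890625, 314.5336608886719), (32.154911041259766, 31.855098724365234), 12.994616508483887) [ 348.67068512 -134.71703589   45.        ]
((416.0206298828125, 296.04638671875), (34.677371978759766, 32.23632049560547), 21.037511825561523) [ 394.86722939 -285.93382306   45.        ]
((413.7059631347656, 238.676513671875), (33.22737503051758, 32.98484420776367), 14.03624439239502) [ 540.06379921 -282.40387581   45.        ]
```

View pics/crop1.png

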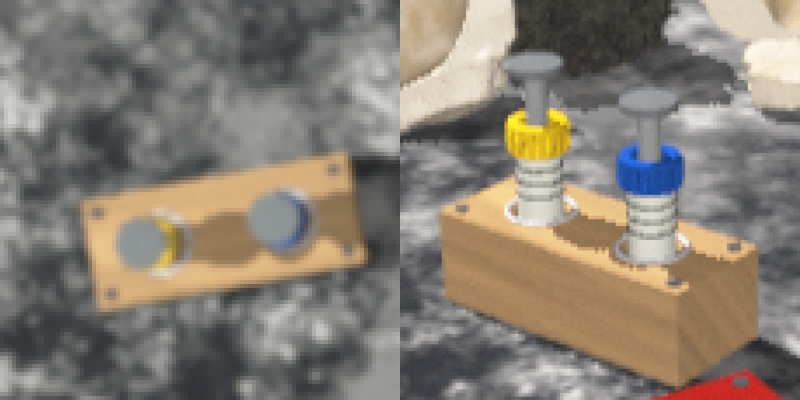

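The crop shows both plungers drawn out. Disc centres are yellow (255,280.5) and blue (289.5,275) in the top image, and (233,202) and (266,213) in the scene image. The reject target is the red block at (415,239) in top, 610 mm from the base and so the farthest. The lookalikes are at (357,315) and (416,296). Next I move over the stand with the fingers shutting.

```bash
python3 -m inch '[-0.04,-0.033,-0.014,0.11,255, -0.08,-0.066,-0.028,0.22,255, -0.12,-0.1,-0.042,0.33,255, -0.16,-0.132,-0.056,0.44,255, -0.2,-0.165,-0.07,0.54,255]'
cat >>h.py <<'E'
from scipy.spatial.transform import Rotation as Ro
def shift(X):
    o=sensors.observe();R=Ro.from_quat(o["tool_rot"]).as_matrix();return R.T@(np.array(X)-o["eef_pos"])
def yawy():
    R=Ro.from_quat(sensors.observe()["tool_rot"]).as_matrix();return np.degrees(np.arctan2(R[1,1],R[0,1]))
E
python3 - <<'E'
from h import *
t=camera_params("top");s=camera_params("scene")
for n,a,b in(("yel",(255.2,280.7),(233.2,202.3)),("blu",(289.6,275.2),(266.3,213.2))): print(n,onz(t,*a,144.5),tri(t,a,s,b))
print(shift([440,62,300]),yawy())
E
```

```text
clock: 0.72
eef_pos: [302.4, 278.5, 301.5]
tool_rot: [0.416, 0.909, -0.0, -0.0]
ft_force: [2.3, 0.2, -0.0]
grip_width: 0.001
grip_force: 0.0
yel [434.05197473 106.92216571 144.5       ] [433.72161504 107.15154409 144.71362804]
blu [446.85870246  25.55868694 144.5       ] [446.51656889  26.0150642  142.72573666]
[-253.8542387   -37.29468098    1.50770651] 40.79837209556989
```

```bash
python3 -m inch '[-0.05,-0.008,0,0.11,255, -0.1,-0.015,0,0.22,255, -0.15,-0.022,0,0.33,255, -0.2,-0.03,0,0.44,255, -0.254,-0.037,0,0.55,255]'
python3 - <<'E'
from h import *
p=camera_params("wrist");cv2.imwrite("pics/w1.png",read_camera("wrist"))
print(sensors.observe()["eef_pos"],yawy(),proj(p,[434,106.5,144.5]),proj(p,[447,26,144.5]),-p["R"].T@p["t"])
E
```

```text
clock: 1.35
eef_pos: [441.0, 62.5, 301.2]
tool_rot: [0.648, 0.762, 0.0, -0.0]
ft_force: [1.1, 0.8, -0.3]
grip_width: -0.002
grip_force: 0.0
[443.82696094  58.03226136 300.3408618 ] 8.793928116563567 [317.73417585 173.20921076] [317.65541462 259.76927411] [429.28852124 134.28070258 442.3956103 ]
```

View pics/w1.png

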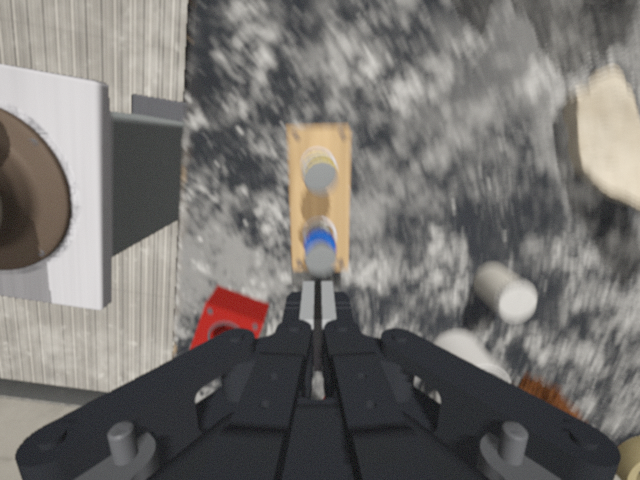

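The wrist view has the yellow disc at (320,176) and the blue disc at (320,260), within 3 px of prediction. The arm was still settling, so I take one refined measurement.

```bash
python3 - <<'E'
from h import *
read_camera("wrist")
p=camera_params("wrist");im=read_camera("wrist");cv2.imwrite("pics/w2.png",im);o=sensors.observe()
print(o["eef_pos"],o["ft_force"])
hs=cv2.cvtColor(im,cv2.COLOR_BGR2HSV)
for n,X in(("yel",(434,106.5,144.5)),("blu",(447,26,144.5))):
    u,v=np.round(proj(p,X)).astype(int);print(u,v,im[v,u],hs[v,u])
    m=np.zeros(im.shape[:2],np.uint8);d=np.abs(im.astype(int)-im[v,u].astype(int)).max(2)<22
    m[v-22:v+23,u-25:u+26]=d[v-22:v+23,u-25:u+26]*255
    m=cv2.morphologyEx(m,cv2.MORPH_OPEN,np.ones((5,5)))
    c=max(cv2.findContours(m,0,2)[0],key=cv2.contourArea);e=cv2.fitEllipse(c);print(n,e,onz(p,*e[0],144.5),cv2.boundingRect(c))
print(shift([447,26,165]))
E
```

```text
[441.21207101  61.9746005  300.480513  ] [-0.40854831  0.57851017 -0.45062145]
317 170 [154 158 153] [ 66   8 158]
yel ((315.5704650878906, 167.32164001464844), (32.551307678222656, 33.97775650024414), 93.95523834228516) [432.74655137 109.01607667 144.5       ] (299, 151, 34, 33)
317 258 [152 154 152] [ 60   3 154]
blu ((317.7902526855469, 251.3262481689453), (29.607830047607422, 30.816730499267578), 84.68585205078125) [446.84604958  32.33789384 144.5       ] (303, 237, 31, 29)
[-36.43315415   0.19509619 135.48146966]
```

```bash
python3 - <<'E'
import cv2
im=cv2.imread("pics/w2.png")[130:290,250:390];cv2.imwrite("pics/w2c.png",cv2.resize(im,(525,600),interpolation=2))
E
```

```text
(no output)
```

View pics/w2c.png

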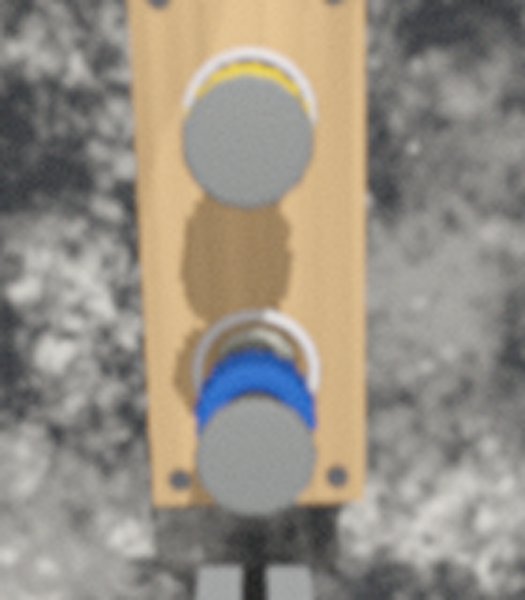

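Crop of w2: the yellow disc centre is at (316,168) and the blue at (318,252). Averaging the views gives yellow about (433,108) and blue about (447,29.5), good to 3 mm on a 32 mm disc. I'll press blue first.

```bash
python3 -m inch '[-0.033,0,0.04,0,255, -0.033,0,0.085,0,255, -0.033,0,0.13,0,255, -0.033,0,0.148,0,255, -0.033,0,0.148,0,255]' && python3 -m inch '[0,0,0.002,0,255, 0,0,0.004,0,255, 0,0,0.006,0,255]'
```

```text
clock: 2.12
eef_pos: [444.3, 32.2, 152.0]
tool_rot: [0.646, 0.764, -0.001, -0.001]
ft_force: [0.4, 1.3, -0.1]
grip_width: 0.003
grip_force: 0.0
clock: 2.5
eef_pos: [446.3, 31.6, 147.9]
tool_rot: [0.646, 0.763, 0.0, 0.0]
ft_force: [-0.6, -0.2, -1.1]
grip_width: -0.0
grip_force: 0.0
```

```bash
python3 -m inch '[0,0,0.001,0,255, 0,0,0.002,0,255, 0,0,0.003,0,255,0,0,0.003,0,255]' && python3 -m inch '[0,0,0.001,0,255, 0,0,0.002,0,255, 0,0,0.003,0,255,0,0,0.003,0,255]'
```

```text
clock: 3.0
eef_pos: [445.9, 31.4, 144.2]
tool_rot: [0.646, 0.763, -0.0, -0.0]
ft_force: [-0.6, -0.1, 0.4]
grip_width: -0.0
grip_force: 0.0
clock: 3.5
eef_pos: [446.0, 31.5, 141.4]
tool_rot: [0.646, 0.763, 0.0, 0.0]
ft_force: [-0.4, -0.5, 2.2]
grip_width: -0.003
grip_force: 0.7
```

```bash
python3 -m inch '[0,0,0.001,0,255, 0,0,0.002,0,255, 0,0,0.003,0,255,0,0,0.003,0,255]' && python3 -m inch '[0,0,0.001,0,255, 0,0,0.002,0,255, 0,0,0.003,0,255,0,0,0.003,0,255]'
```

```text
clock: 4.0
eef_pos: [445.9, 31.4, 138.3]
tool_rot: [0.646, 0.763, -0.0, 0.0]
ft_force: [0.2, 0.2, 3.7]
grip_width: 0.002
grip_force: 1.6
clock: 4.5
eef_pos: [445.8, 31.5, 135.1]
tool_rot: [0.646, 0.763, -0.0, -0.0]
ft_force: [1.2, -0.5, 2.8]
grip_width: 0.001
grip_force: 1.3
```

```bash
python3 -m inch '[0,0,0.0007,0,255, 0,0,0.0015,0,255,0,0,0.0015,0,255]'; python3 -m inch '[0,0,0.0007,0,255, 0,0,0.0012,0,255,0,0,0.0012,0,255]' 
```

```text
clock: 4.88
eef_pos: [445.9, 31.5, 133.7]
tool_rot: [0.646, 0.763, -0.0, -0.0]
ft_force: [0.7, 0.1, 3.4]
grip_width: 0.0
grip_force: 1.5
clock: 5.25
eef_pos: [446.0, 31.5, 132.7]
tool_rot: [0.646, 0.763, 0.0, 0.0]
ft_force: [-0.1, 1.1, 4.3]
grip_width: -0.0
grip_force: 2.3
```

```bash
python3 -m inch '[0,0,0.0007,0,255, 0,0,0.0012,0,255,0,0,0.0012,0,255]'; python3 -m inch '[0,0,0.0007,0,255, 0,0,0.0012,0,255,0,0,0.0012,0,255]' 
```

```text
clock: 5.62
eef_pos: [446.3, 31.5, 131.8]
tool_rot: [0.646, 0.763, 0.0, 0.0]
ft_force: [-1.1, -0.1, 6.0]
grip_width: -0.0
grip_force: 3.4
clock: 6.0
eef_pos: [446.5, 31.5, 131.1]
tool_rot: [0.646, 0.763, 0.001, 0.001]
ft_force: [-0.8, 0.9, 8.2]
grip_width: -0.002
grip_force: 4.5
```

Force rose to 8.2 N at about 3 N/mm from z ≈ 132.5, which is a travel of about 12 mm, so blue is jammed. I lift off and go to yellow.

```bash
python3 -m inch '[0,0,-0.012,0,255, 0,0,-0.03,0,255, 0.039,0,-0.03,0,255, 0.078,0,-0.03,0,255, 0.078,0,-0.03,0,255]'; python3 -m inch '[0,0,0.005,0,255, 0,0,0.011,0,255,0,0,0.013,0,255,0,0,0.015,0,255,0,0,0.015,0,255]'
```

```text
clock: 6.62
eef_pos: [432.5, 110.0, 160.2]
tool_rot: [0.645, 0.764, -0.0, -0.0]
ft_force: [-0.3, 0.8, -0.4]
grip_width: -0.002
grip_force: 0.0
clock: 7.25
eef_pos: [433.1, 108.2, 145.1]
tool_rot: [0.647, 0.763, -0.0, -0.0]
ft_force: [0.4, 0.1, -0.3]
grip_width: 0.001
grip_force: 0.0
```

```bash
python3 -m inch '[0,0,0.001,0,255, 0,0,0.002,0,255, 0,0,0.003,0,255,0,0,0.004,0,255,0,0,0.004,0,255]'
```

```text
clock: 7.88
eef_pos: [433.2, 108.4, 141.3]
tool_rot: [0.646, 0.763, 0.0, 0.0]
ft_force: [0.4, -0.5, 3.6]
grip_width: 0.006
grip_force: 1.8
```

Contact, with travel about 3 mm. Continuing; the jam zone begins near z = 135.

```bash
python3 -m inch '[0,0,0.001,0,255, 0,0,0.002,0,255, 0,0,0.003,0,255,0,0,0.004,0,255,0,0,0.004,0,255]'; python3 -m inch '[0,0,0.001,0,255, 0,0,0.002,0,255,0,0,0.0025,0,255,0,0,0.0025,0,255]'
```

```text
clock: 8.5
eef_pos: [433.0, 108.3, 137.0]
tool_rot: [0.646, 0.763, -0.0, -0.0]
ft_force: [0.4, -0.4, 2.7]
grip_width: -0.002
grip_force: 1.3
clock: 9.0
eef_pos: [433.0, 108.4, 134.6]
tool_rot: [0.646, 0.763, -0.0, -0.0]
ft_force: [-0.4, 0.0, 3.0]
grip_width: -0.001
grip_force: 1.5
```

```bash
python3 -m inch '[0,0,0.0007,0,255, 0,0,0.0014,0,255,0,0,0.002,0,255,0,0,0.002,0,255]'
```

```text
clock: 9.5
eef_pos: [433.0, 108.4, 132.6]
tool_rot: [0.646, 0.763, -0.0, -0.0]
ft_force: [-1.0, -0.4, 2.5]
grip_width: 0.007
grip_force: 1.5
```

```bash
python3 -m inch '[0,0,0.0007,0,255, 0,0,0.0014,0,255,0,0,0.002,0,255,0,0,0.002,0,255]'
```

```text
clock: 10.0
eef_pos: [433.1, 108.4, 130.6]
tool_rot: [0.646, 0.763, -0.0, -0.0]
ft_force: [0.7, 0.2, 3.0]
grip_width: 0.001
grip_force: 1.5
```

```bash
python3 -m inch '[0,0,0.0007,0,255, 0,0,0.0014,0,255,0,0,0.002,0,255,0,0,0.002,0,255]'; python3 -m inch '[0,0,0.001,0,255, 0,0,0.002,0,255,0,0,0.002,0,255]'
```

```text
clock: 10.5
eef_pos: [433.0, 108.4, 128.6]
tool_rot: [0.646, 0.763, -0.0, -0.0]
ft_force: [0.7, 0.5, 2.8]
grip_width: -0.001
grip_force: 1.5
clock: 10.88
eef_pos: [433.0, 108.4, 126.5]
tool_rot: [0.646, 0.763, -0.0, -0.0]
ft_force: [0.4, -0.2, 3.3]
grip_width: 0.001
grip_force: 1.3
```

```bash
python3 -m inch '[0,0,0.001,0,255, 0,0,0.002,0,255,0,0,0.003,0,255,0,0,0.0035,0,255,0,0,0.0035,0,255]'
```

```text
clock: 11.5
eef_pos: [433.0, 108.4, 123.1]
tool_rot: [0.646, 0.763, -0.0, -0.0]
ft_force: [1.3, 0.1, 3.8]
grip_width: -0.001
grip_force: 1.4
```

```bash
python3 -m inch '[0,0,0.001,0,255, 0,0,0.0017,0,255,0,0,0.0017,0,255]'
```

```text
clock: 11.88
eef_pos: [433.0, 108.4, 121.4]
tool_rot: [0.646, 0.763, -0.0, -0.0]
ft_force: [0.1, 0.5, 2.9]
grip_width: 0.001
grip_force: 1.5
```

Yellow slides freely past the jam zone; its end should come near z ≈ 120.

```bash
python3 -m inch '[0,0,0.0007,0,255, 0,0,0.0014,0,255,0,0,0.0014,0,255]'; python3 -m inch '[0,0,0.0005,0,255, 0,0,0.001,0,255,0,0,0.001,0,255]'
```

```text
clock: 12.25
eef_pos: [433.1, 108.4, 120.1]
tool_rot: [0.646, 0.763, 0.0, 0.0]
ft_force: [0.7, 0.4, 3.7]
grip_width: -0.003
grip_force: 1.9
clock: 12.62
eef_pos: [433.3, 108.5, 119.4]
tool_rot: [0.646, 0.763, 0.0, 0.0]
ft_force: [0.4, 0.2, 5.6]
grip_width: 0.002
grip_force: 2.9
```

```bash
python3 -m inch '[0,0,0.0005,0,255, 0,0,0.001,0,255,0,0,0.001,0,255]'
```

```text
clock: 13.0
eef_pos: [433.6, 108.5, 118.8]
tool_rot: [0.646, 0.763, 0.001, 0.0]
ft_force: [0.3, 0.0, 6.7]
grip_width: 0.002
grip_force: 3.9
```

```bash
python3 -m inch '[0,0,0.0005,0,255, 0,0,0.001,0,255,0,0,0.001,0,255]'
```

```text
clock: 13.38
eef_pos: [433.8, 108.6, 118.1]
tool_rot: [0.646, 0.763, 0.001, 0.001]
ft_force: [-0.1, -0.1, 9.9]
grip_width: -0.001
grip_force: 4.8
```

Yellow reached its soft end (9.9 N, 24–25 mm travel), so it is sound and fully home. Now lift, open, and look at blue.

```bash
python3 -m inch '[0,0,-0.01,0,255, 0,0,-0.05,0,0, -0.015,0,-0.1,0,0, -0.03,0,-0.12,0,0,-0.03,0,-0.12,0,0]'; python3 -m inch '[0,0,0,0,0,0,0,0,0,0]'
python3 - <<'E'
from h import *
s=camera_params("scene")
p=camera_params("wrist");im=read_camera("wrist");cv2.imwrite("pics/w3.png",im);sc=read_camera("scene");cv2.imwrite("pics/s3.png",sc);o=sensors.observe()
print(o["eef_pos"],o["ft_force"])
for q,i in((p,im),(s,sc)):
  for n,X in(("blu disc",(446,30,131.5)),("blu col",(446,30,101)),("yel disc",(433,108,120))):print(n,proj(q,X))
A=cv2.resize(sc[185:300,195:310],(400,400),interpolation=2)
B=cv2.resize(im[80:400,160:480],(400,400),interpolation=2)
cv2.imwrite("pics/c3.png",np.hstack([A,B]))
E
```

```text
clock: 14.0
eef_pos: [438.7, 78.5, 238.3]
tool_rot: [0.647, 0.763, 0.001, 0.001]
ft_force: [-0.3, 0.3, -0.3]
grip_width: 0.845
grip_force: 0.0
clock: 14.25
eef_pos: [437.3, 79.1, 235.7]
tool_rot: [0.646, 0.763, -0.001, -0.001]
ft_force: [0.8, 0.5, -0.3]
grip_width: 0.999
grip_force: 0.0
[437.4567851   79.06821221 236.05491536] [ 0.35518292 -0.01427621 -0.64196734]
blu disc [318.53756583 296.95582877]
blu col [318.52250669 281.61893128]
yel disc [318.59181845 198.19607848]
blu disc [265.06889149 218.44348074]
blu col [265.46945636 233.81947404]
yel disc [233.47332235 214.49588847]
```

View pics/c3.png

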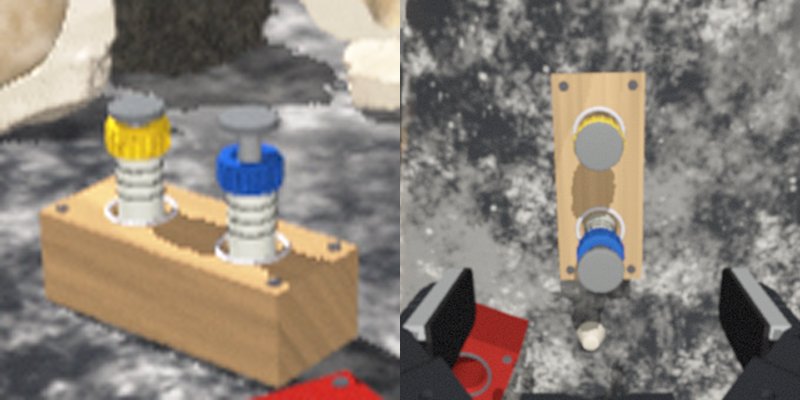

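The scene crop has yellow's disc resting near its collar and blue part-way down. In the wrist picture the blue disc is at about (320,295), where (318.5,297) was predicted, so the position is good to 2 mm. Now descend around the collar and grip.

```bash
python3 -m inch '[-0.03,0.001,0.01,0,0, -0.05,0.001,0.04,0,0, -0.05,0.001,0.09,0,0, -0.05,0.001,0.135,0,0,-0.05,0.001,0.155,0,0]'; python3 -m inch '[0,0,0,0,60,0,0,0,0,110,0,0,0,0,125]' 30
```

```text
clock: 14.98
eef_pos: [445.1, 29.7, 78.9]
tool_rot: [0.646, 0.763, -0.002, -0.002]
ft_force: [0.5, 0.7, 0.3]
grip_width: 1.0
grip_force: 0.0
clock: 15.35
eef_pos: [448.1, 29.8, 83.3]
tool_rot: [0.646, 0.763, 0.001, 0.001]
ft_force: [0.2, -0.1, -0.2]
grip_width: 0.508
grip_force: 0.0
```

```bash
python3 -m inch '[0,0,0,0,140,0,0,0,0,160,0,0,0,0,200,0,0,0,0,255,0,0,0,0,255]' 40
```

```text
clock: 15.98
eef_pos: [447.8, 29.7, 83.1]
tool_rot: [0.646, 0.763, 0.001, 0.001]
ft_force: [-0.3, -0.3, 6.0]
grip_width: 0.394
grip_force: 39.4
```

```bash
python3 -m inch '[0,0,-0.015,0,255,0,0,-0.03,0,255,0,0,-0.05,0,255,0,0,-0.07,0,255,0,0,-0.09,0,255]' 50
```

```text
clock: 16.6
eef_pos: [447.0, 29.6, 173.6]
tool_rot: [0.646, 0.763, 0.0, 0.0]
ft_force: [-0.0, 0.2, -1.5]
grip_width: 0.383
grip_force: 50.1
```

```bash
python3 -m inch '[-0.03,0.005,0,0,255,-0.08,0.012,0,0,255,-0.13,0.02,0,0,255,-0.18,0.027,0,0,255,-0.22,0.034,0,0,255]'; python3 -m inch '[-0.025,0.004,0,0,255,-0.04,0.006,0,0,255,-0.04,0.006,0,0,255,-0.04,0.006,0,0,255,-0.04,0.006,0,0,255]'
python3 - <<'E'
from h import *
p=camera_params("wrist");im=read_camera("wrist");sc=read_camera("scene");s=camera_params("scene");o=sensors.observe()
cv2.imwrite("pics/w4.png",im);cv2.imwrite("pics/s4.png",sc)
print(o["eef_pos"],o["grip_width"],o["ft_force"])
print(proj(p,[539,-284,55]),proj(s,[539,-284,55]))
cv2.imwrite("pics/c4.png",np.hstack([cv2.resize(im,(533,400)),sc[150:390,360:520].repeat(1,0)][:1]+[cv2.resize(sc[150:390,340:500],(267,400))]))
E
```

```text
clock: 17.23
eef_pos: [517.1, -183.7, 172.9]
tool_rot: [0.647, 0.763, -0.0, 0.0]
ft_force: [-0.0, 1.8, -2.4]
grip_width: 0.385
grip_force: 50.1
clock: 17.85
eef_pos: [529.2, -219.2, 172.3]
tool_rot: [0.646, 0.763, 0.0, -0.0]
ft_force: [-0.5, -0.3, -1.1]
grip_width: 0.384
grip_force: 50.1
[ 529.31723997 -219.46819633  172.34881146] 0.38403048554995606 [ 0.24093967  0.17338933 -1.88191358]
[316.27449987 306.47425874] [436.06892376 301.22029795]
```

View pics/c4.png

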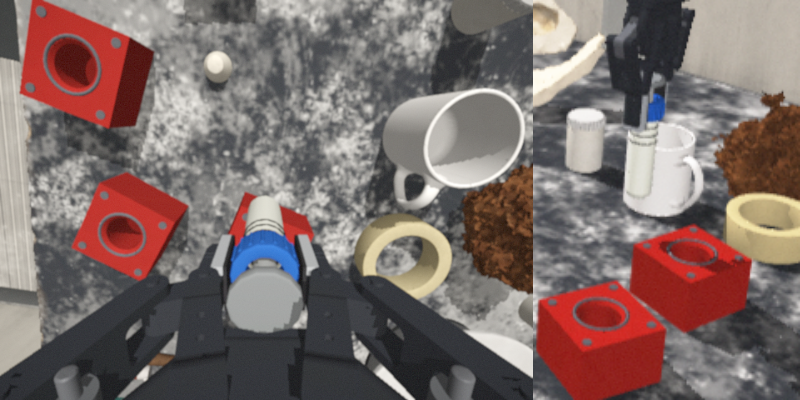

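The wrist view shows blue held upright in the pads. The target block lies behind it, with its socket partly hidden. In the scene picture its mouth ring is at about (434.7,300.6), where (436.1,301.2) was predicted, and the syringe nose is at about (404,267). I compute the final offset from the ring ellipses and nose position.

```bash
python3 - <<'E'
from h import *
s=camera_params("scene");t=camera_params("top")
c=[]
for f,p,r in(("pics/s4.png",s,24),("pics/top0.png",t,12)):
    im=cv2.imread(f);u,v=proj(p,[539,-284,55]).astype(int);hs=cv2.cvtColor(im,cv2.COLOR_BGR2HSV)
    m=np.zeros(im.shape[:2],np.uint8);m[v-r:v+r+1,u-r:u+r+1]=(hs[v-r:v+r+1,u-r:u+r+1,1]<(130 if r>20 else 205))*255
    cs=cv2.findContours(m,0,1)[0];k=max(cs,key=lambda a:cv2.boundingRect(a)[2]*cv2.boundingRect(a)[3]);print(cv2.boundingRect(k),len(k),(u,v))
    if len(k)>=5:
        e=cv2.fitEllipse(k);print(e,onz(p,*e[0],55));c.append(e[0])
if len(c)==2:print(tri(s,c[0],t,c[1]))
print("nose pred",proj(s,[529.3,-219.5,97.3]),proj(s,[529.3,-219.5,190]))
im=cv2.imread("pics/s4.png");hs=cv2.cvtColor(im,cv2.COLOR_BGR2HSV)
b=cv2.inRange(hs,(105,150,80),(125,255,255))[150:390,340:500];ys,xs=np.nonzero(b);print("blue collar",xs.min()+340,xs.max()+340,ys.min()+150,ys.max()+150,proj(s,[529.3,-219.5,190.5]))
g=im[265,395:425].astype(int).tolist();print("row265",[q[0] for q in g],[q[2] for q in g])
E
```

```text
(412, 277, 49, 22) 132 (np.int64(436), np.int64(301))
((438.67498779296875, 285.4919128417969), (20.70467758178711, 56.57462692260742), 93.8452377319336) [ 586.6506398 -257.8985698   55.       ]
(402, 226, 25, 25) 96 (np.int64(414), np.int64(238))
((414.0, 238.0), (28.42003059387207, 28.42003059387207), 0.0) [ 541.00294259 -281.70787113   55.        ]
[ 540.78502732 -280.49662163   81.70977236]
nose pred [402.2555535  266.49696088] [406.96492979 214.1573048 ]
blue collar 409 418 206 222 [406.99147215 213.86231499]
row265 [222, 166, 177, 192, 199, 208, 216, 215, 216, 217, 216, 212, 203, 199, 180, 186, 219, 222, 224, 222, 223, 223, 224, 224, 223, 224, 222, 222, 221, 218] [227, 174, 187, 204, 213, 221, 225, 224, 227, 226, 225, 224, 218, 211, 191, 195, 225, 228, 228, 227, 228, 230, 229, 229, 228, 229, 227, 226, 226, 224]
```

Hand-read pixels put the socket at about (539.5,−282), agreeing to 2 mm across views, and the nose is under the TCP to about 1 mm. The socket has 5 mm clearance, so I go.

```bash
python3 -m inch '[-0.03,0,0,0,255,-0.055,0,0,0,255,-0.063,0,0,0,255,-0.063,0,0.01,0,255,-0.063,0,0.025,0,255]';  python3 -m inch '[0,0,0.005,0,255,0,0,0.01,0,255,0,0,0.015,0,255,0,0,0.015,0,255]'
python3 - <<'E'
from h import *
sc=read_camera("scene");s=camera_params("scene");cv2.imwrite("pics/c5.png",cv2.resize(sc[180:360,360:520],(640,720))[:600]);print(sensors.observe()["eef_pos"])
E
```

```text
clock: 18.58
eef_pos: [539.7, -281.9, 146.3]
tool_rot: [0.646, 0.763, 0.0, -0.0]
ft_force: [0.2, 0.3, -2.4]
grip_width: 0.386
grip_force: 50.1
clock: 19.08
eef_pos: [539.6, -282.2, 131.8]
tool_rot: [0.646, 0.763, -0.0, -0.0]
ft_force: [1.0, 1.0, -1.1]
grip_width: 0.386
grip_force: 50.1
[ 539.7610026  -282.32908513  132.12736546]
```

View pics/c5.png

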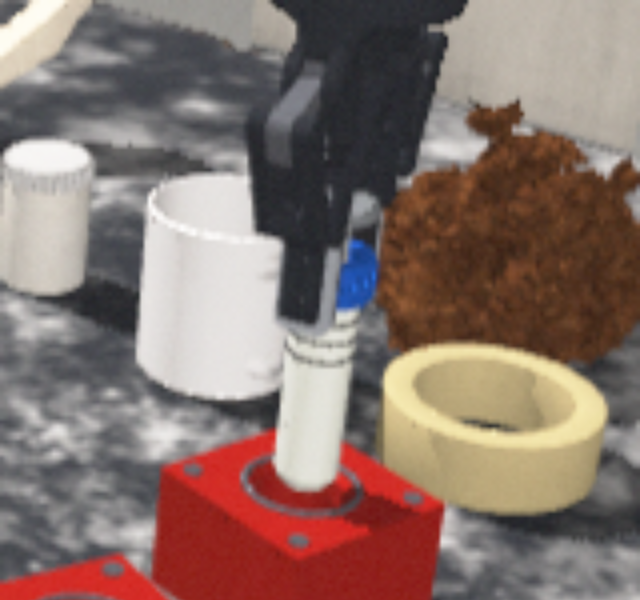

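The nose end, at about (308,485) in the crop, sits over the mouth ring centred at about (302,484), a 2–3 mm offset within clearance. Lowering.

```bash
python3 -m inch '[0,0,0.008,0,255,0,0,0.016,0,255,0,0,0.024,0,255,0,0,0.032,0,255,0,0,0.032,0,255]'
```

```text
clock: 19.75
eef_pos: [539.2, -282.1, 99.1]
tool_rot: [0.646, 0.763, -0.0, -0.001]
ft_force: [0.1, 1.4, -1.4]
grip_width: 0.387
grip_force: 50.1
```

```bash
python3 -m inch '[0,0,0.005,0,255,0,0,0.01,0,255,0,0,0.012,0,255,0,0,0.0135,0,255,0,0,0.0135,0,255]'
```

```text
clock: 20.38
eef_pos: [539.7, -282.4, 86.5]
tool_rot: [0.646, 0.763, -0.0, -0.0]
ft_force: [0.2, 0.1, -0.6]
grip_width: 0.387
grip_force: 50.1
```

```bash
python3 -m inch '[0,0,0.001,0,255,0,0,0.002,0,255,0,0,0.003,0,255,0,0,0.003,0,255]'
```

```text
clock: 20.88
eef_pos: [539.7, -282.4, 83.5]
tool_rot: [0.646, 0.763, -0.0, -0.0]
ft_force: [0.1, -0.1, -1.4]
grip_width: 0.39
grip_force: 50.1
```

```bash
python3 -m inch '[0,0,0.001,0,255,0,0,0.0015,0,255,0,0,0.0015,0,255]'
```

```text
clock: 21.25
eef_pos: [540.0, -282.7, 83.2]
tool_rot: [0.646, 0.763, -0.0, 0.001]
ft_force: [-1.2, -0.2, 4.7]
grip_width: 0.382
grip_force: 50.7
```

The floor is felt at the pick height. Open and retreat.

```bash
python3 -m inch '[0,0,-0.0005,0,140,0,0,-0.0005,0,110,0,0,-0.0005,0,60,0,0,-0.0005,0,0,0,0,-0.0005,0,0]'; python3 -m inch '[0,0,0,0,0,0,0,-0.02,0,0,0,0,-0.06,0,0,0,0,-0.11,0,0,0,0,-0.16,0,0]'; python3 -m inch '[0.05,0,0,0,0,0.1,0,0,0,0,0.14,0,0,0,0,0.14,0,0,0,0,0.14,0,0,0,0]'
python3 - <<'E'
from h import *
sc=read_camera("scene");cv2.imwrite("pics/s6.png",sc);cv2.imwrite("pics/c6.png",cv2.resize(sc[180:390,190:530],(800,494)));print(sensors.observe()["eef_pos"])
E
```

```text
clock: 21.88
eef_pos: [539.7, -282.4, 82.5]
tool_rot: [0.646, 0.763, -0.0, -0.0]
ft_force: [-0.3, -0.1, -0.1]
grip_width: 0.995
grip_force: 0.0
clock: 22.5
eef_pos: [539.5, -282.3, 244.0]
tool_rot: [0.646, 0.763, -0.0, -0.0]
ft_force: [0.7, 0.4, 0.5]
grip_width: 1.004
grip_force: 0.0
clock: 23.12
eef_pos: [517.0, -144.6, 242.7]
tool_rot: [0.646, 0.763, -0.0, 0.0]
ft_force: [0.1, 0.7, -1.0]
grip_width: 1.003
grip_force: 0.0
[ 516.99831296 -144.95039363  242.5550797 ]
```

View pics/c6.png

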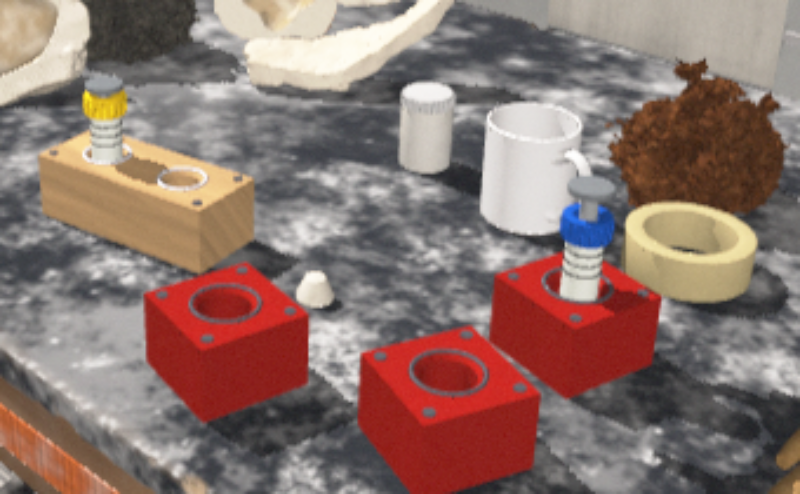

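The picture shows blue (585,235 in the crop) standing in the far red block, its plunger still part-way down. Yellow (105,110) is in the stand with its plunger home, and the jar, mug, tape and key are where they were.

```bash
python3 -c "
from cell import env;print(env.sign_off())"
```

```text
the job is handed in; nothing more can be done
None
```

The blue syringe was the jammed one (resistance climbed at about 12 mm; I stopped at 8.2 N) and now stands in the farthest red block with its plunger left part-way down, the sound yellow one is in the stand pressed fully home (9.9 N highest reading), the bystanders are where they were in the last picture, and the job is handed in.

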